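# Cell check through the lever guard

## Task

Check the cell of the watch case that lies between the guide rails of the battery tester: with the fingertips, slide it along the rails until it is home against the stop under the probe, and only then reach down through the window of the tester's guard, press the lever all the way down, hold it there for two seconds, let it come back up and withdraw. Do not touch the guard frame at any time. Nothing is to be picked up: the case stays flat on the tester's bed, and the push button on the console and the other things on the table are left alone.

Things in the scene. Friction and masses are not known exactly. Their poses are not given: they have to be found in the camera images.
- tester: Chrome battery tester, fixed. Origin on the table under its guard's front edge; x to its rear (the way the case is pushed), y left, z up. Flat bed 124 mm wide, x = -150 to 195 mm, top 8 mm over the table. Two guide rails along x, 4 mm high on the bed, inner faces at y = +-26 mm, from x = -135 to -10 mm. Behind the guard, x = 117 to 193, a console 50 mm tall
- guard: Steel guard around the lever, part of the tester, with the same origin and axes as tester. Its top is a flat rectangular frame from x = 0 to 92 mm and y = -49 to 49 mm, 57 to 62 mm over the table, on four corner posts with side bars; nothing stands above it. Its open window spans x = 10 to 82 mm and y = -39 to 39 mm. It must not be touched
- window (a point): Centre of the guard's window, level with the top of the frame (62 mm over the table)
- lever_pad (a point): Centre of the upper face of the black pad (26 mm along the tester's x, 30 mm across) at the lever's free front end, at rest in the middle of the window, 16 mm below the frame's top. The hinge is 66 mm behind it (+x); the pad goes down 14 mm in all, moving less than 3 mm along x
- lever (a joint): Lever angle in rad: 0 at rest (up), 0.22 at its lower end stop; a spring lifts it back. Pressing down at the pad takes about 2.5 N to start and 8 N at the end stop
- case_center (a point): Centre (half-way up) of the silver watch case between the rails, loose, about 70 g: a disc 38 mm across, 13 mm high, with four lugs 9 mm high, 46 mm from lug tip to lug tip (its own x), 24 mm over the lugs. Flat on the bed its centre is 14.5 mm over the table. It starts 60 to 95 mm short of home, lugs roughly along the rails, and slides easily
- stop (a point): Middle of the front face of the fixed stop (34 mm wide, 10 mm high) on the bed. When home, the case's leading lugs touch this face and its centre is about 23 mm in front of it (x = -12 mm in the tester's frame). A thin probe arm (10 mm wide, 24 to 36 mm over the table) reaches 27 mm forward of this face, over the case; it follows the lever 3 mm down
- range_button (a joint): Round push button, 20 mm across, on the right of the tester's console (x = 158, y = -32 mm in the tester's frame): travel in m, 0 at rest, 0.004 pressed; leave alone
- pliers: Flat-nosed pliers, 145 mm long, 50 mm wide, 14 mm high, lying near the tester, origin at about the middle of the underside; leave alone
- bowl: Small copper bowl, 80 mm across, 35 mm high, origin under its centre; leave alone
- spare_case: Smaller watch case, 32 mm across, 10 mm high, on the table beside the tester, origin under its centre; leave alone
- screwdriver: Small screwdriver, 120 mm long, lying on the table, origin on its underside; leave alone
- oil_jar: Small jar, 36 mm across, 50 mm high, origin under its centre; leave alone
- band_roll: Dive band on a display roll with a wooden foot 60 by 70 mm, 67 mm high, origin under its centre; leave alone
- watch_case: The same watch case, origin under its centre (8 mm over the table when flat on the bed)
Mind the look-alikes: they are no part of the job. Leave any red or yellow look-alike of the watch_case alone.

How it is judged:
By the outcome, as a careful person would: the job done as asked, in the order asked, and still so for the second after the job is handed in, with the robot touching nothing.
It also fails if it takes over 53 s, if anything falls off the work surface, if the arm or the gripper's body presses on something with over 40 N, if the wrist force passes 120 N, or if a joint passes its speed limit or range.

## Robot

A 6-joint arm with a two-finger parallel gripper is mounted at the origin on the work surface. World frame = base frame: x ahead of the robot, y to its left, z up, the work surface at z = 0. Lengths are in m, angles in rad, forces in N, time in s.
With the tool pointing down it reaches from about 0.425 to 0.95 m from the base axis. Payload 3.5 kg.
Tool frame: the origin (TCP) lies at the very end of the fingers, on their centre line; the grasp point (between the pads) lies 19 mm behind it; z points along the fingers, y is the line along which they close (so a half turn about z gives the same grasp; the last joint's range is limited). The gripper opens to 85 mm and grips with 20 to 120 N. Pads are 22 mm wide; open, the fingers measure 114 mm over their backs; the gripper's body (76 mm by 85 mm) begins 54 mm behind the grasp point. The pads swing forward as they close: fully open they stand 13 mm farther back than shut.
Start: joints at [1.011, 0.286, 1.577, -0, 1.279, -0.15], TCP at [0.269, 0.619, 0.231] pointing down, gripper open.
Joint ranges: [-2.77, 2.77], [-0.9, 2.22], [0.21, 2.48], [-1.53, 4.67], [0.24, 2.81], [-2.84, 2.84]. Speed limits (rad/s): [2.79, 2.79, 3.14, 3.14, 3.14, 3.14].

## Interface

Orientations are given as a unit quaternion [x, y, z, w].
In Python, from plant import ctrl, optics, sign_off gives the robot as it stands.
- The arm moves only by the shell command python3 -m creep 'ROWS' [FORCE]. ROWS is JSON, a list of rows, each an object of numbers: "x", "y", "z": the shift along the tool's x, y, z in mm; "rx", "ry", "rz": the turn, a rotation vector about the tool's x, y, z in degrees; "grip": the opening, from 0 (shut) to 1 (fully open). In form: [{"x": .., "y": .., "z": .., "rx": .., "ry": .., "rz": .., "grip": ..}, ...]. A call has exactly 10 rows; each row shifts and turns the commanded pose from where the row before left it, along the tool's axes as they then stand; what a row does not reach is not made up. A row lasts 1/12 s, in which the tool goes at most 41.7 mm and 7.16 degrees, less where a joint would pass 70% of its speed; a pose out of reach is approached as far as the arm can. A call with a gripper value outside its range is refused whole. The fingers move at their own pace and stop on an object; FORCE is the grip in N (left out, the last holds). Time passes only in rows, so rows that do not move let the fingers close, or fill a call up. It gives the time, the measured TCP pose, the force, the opening and the grip force at its end, in the units of the state.
- ctrl.get_state(): the state, without advancing time (a new reading comes with each control period).
- optics.read_camera(name): name is "scene" or "top" or "wrist"; returns a dict with "color" (384x512x3 uint8, blue, green, red), "K" (3x3 intrinsics, pixels), "R" (3x3) and "t" (3): a world point X has camera coordinates R X + t. Camera axes: x right, y down, z forward; pixel columns grow to the right and rows downward; lengths in m; the calibration is good to about 2 mm. A picture is of the moment at which its call begins. There is no depth.
- sign_off(): hands the job in; it is judged then, once.
The state is a dict: "time": time; "qpos": joint angles; "dq": joint speeds; "joint_efforts": joint torques, N m; "eef_pos": TCP position; "tcp_rot": TCP orientation; "contact_force": force on the tool from outside, world axes, zero at the start; "wrist_torque": the same for the moment, N m; "opening": opening from 0.0 (shut) to 1.0 (fully open); "finger_force": force on a finger pad.
Only numpy, scipy, OpenCV 4.12 (cv2) and the standard library are available. Lean on these libraries where they do the work, as an engineer would, in place of code of your own. Each camera call takes 0.05 s, during which the arm holds its last target. There are 200 camera calls.

## Working session

There is one attempt and no reset: what is moved stays moved. The work goes in short steps, Python scripts to look and compute and a shell command to move; the robot and the scene stay as the last step left them, time stands still between calls to the robot, and variables do not carry over. Pictures are saved under pics/ and viewed, at most 11 in all, crops included, and the job is handed in when it is done.

```bash
ls; mkdir -p pics; python3 - <<'E'
from plant import ctrl, optics
import cv2,numpy as np
s=ctrl.get_state();print(s)
for n in("top","scene"):
    c=optics.read_camera(n);cv2.imwrite(f"pics/{n}0.png",c["color"]);np.savez(f"{n}0.npz",**c)
    print(n,c["K"].tolist(),c["R"].tolist(),c["t"].tolist())
E
```

```text
pics
{'time': 0.0, 'qpos': array([ 1.01096284e+00,  2.87188948e-01,  1.57820424e+00,  3.04519887e-06,
        1.27858567e+00, -1.50004255e-01]), 'dq': array([-0.00069869,  0.00101556,  0.00018403, -0.00130443, -0.00144545,
       -0.00034128]), 'joint_efforts': array([ 4.92517793e-04, -4.05975151e+01, -2.92631328e+01, -1.26004193e-04,
        5.79469561e-03, -1.78698400e-05]), 'eef_pos': array([0.26857311, 0.61854334, 0.2299169 ]), 'tcp_rot': array([ 2.03483850e-01,  9.79077576e-01, -1.11823430e-03, -4.15986420e-04]), 'contact_force': array([-0.09117412,  0.05949698, -0.55289304]), 'wrist_torque': array([-0.02801112,  0.07272434, -0.00971304]), 'finger_force': 0.0, 'opening': 0.9988862094473465}
top [[445.1312271444471, 0.0, 257.7733350119292], [0.0, 445.1312271444471, 183.4679443958843], [0.0, 0.0, 1.0]] [[0.009291616244959288, -0.9999428175150804, 0.005294106870789897], [-0.9808189274765354, -0.010144507759565614, -0.19465693017741542], [0.19469950531867172, -0.0033838827283239168, -0.9808571006861017]] [-0.03968058829018766, 0.6025117738498665, 1.0310778184334228]
scene [[397.1064923125123, 0.0, 255.37585511378504], [0.0, 397.1064923125123, 194.30457285004812], [0.0, 0.0, 1.0]] [[-0.3608893318442512, 0.932514642580197, 0.013241281453755912], [0.7317061641136717, 0.291921258359245, -0.6159448581780774], [-0.5782430108173092, -0.2125992010603111, -0.7876779799825882]] [0.25406419016270415, -0.35570960062002177, 1.5439894461060026]
```

View pics/top0.png

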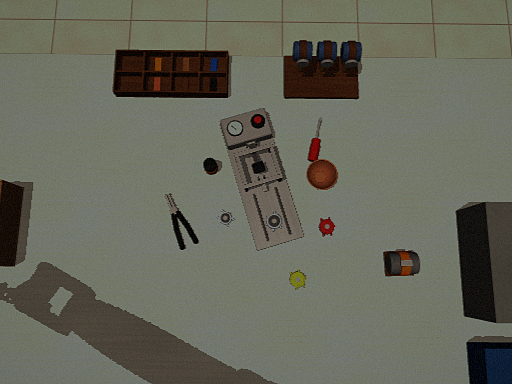

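View pics/scene0.png

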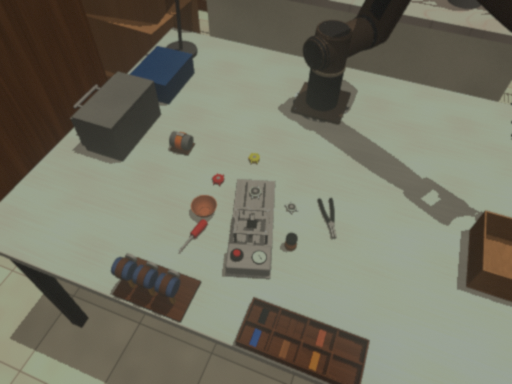

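The top view shows the tester running from about (280,245) at its front to (247,112) at the console. The case is at (274,221) and the lever pad at (259,168). The red, yellow and small look-alikes lie off to the sides. I'll zoom in.

```bash
cat > h.py <<'E'
import numpy as np,cv2
def ray(c,u,v,z):
    d=c["R"].T@np.linalg.solve(c["K"],[u,v,1.]);o=-c["R"].T@c["t"];return o+d*(z-o[2])/d[2]
def proj(c,X):
    p=c["K"]@(c["R"]@np.asarray(X,float)+c["t"]);return p[:2]/p[2]
E
python3 - <<'E'
import cv2
a=cv2.imread("pics/top0.png")[100:260,200:320]
b=cv2.imread("pics/scene0.png")[170:280,210:310]
a=cv2.resize(a,None,fx=3.7,fy=3.7,interpolation=2);b=cv2.resize(b,(350,385),interpolation=2)
import numpy as np
o=np.zeros((592,800,3),np.uint8);o[:a.shape[0],:a.shape[1]]=a;o[:385,446:796]=b
cv2.imwrite("pics/z0.png",cv2.convertScaleAbs(o,alpha=1.5))
E
```

```text
(no output)
```

View pics/z0.png

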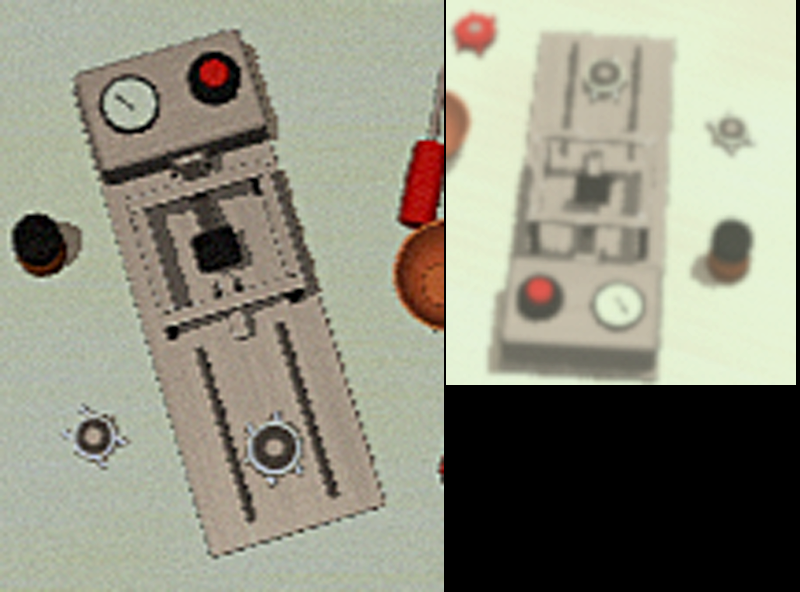

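```bash
python3 - <<'E'
import numpy as np,cv2
from h import *
from scipy.optimize import least_squares
c=np.load("top0.npz")
g=c["color"].astype(int)
m=(g.max(2)<40).astype(np.uint8);m[:157]=0;m[179:]=0;m[:,:249]=0;m[:,268:]=0
n,l,st,ce=cv2.connectedComponentsWithStats(m);print(st[1:],ce[1:])
q=lambda u,v:(u/3.7+200-.36,v/3.7+100-.36)
P=[(q(213,557),(-150,62,8)),(q(383,503),(-150,-62,8)),(q(293.5,507.5),(-135,0,12)),(q(240,336.5),(-10,0,12)),(q(216,249),(46,0,46)),(q(130,104),None),(q(214,73),(158,-32,54)),
 (q(72,75),(193,62,50)),(q(236,30),(193,-62,50))]
def f(p,res=True):
    o=[]
    for (u,v),X in P:
        if X is None: continue
        X=np.array(X)/1e3;cs,sn=np.cos(p[2]),np.sin(p[2])
        W=[p[0]+cs*X[0]-sn*X[1],p[1]+sn*X[0]+cs*X[1],X[2]]
        o.append(proj(c,W)-[u,v])
    return np.ravel(o)
r=least_squares(f,[.6,0,.2],loss="soft_l1");p=r.x;print(p,np.degrees(p[2]));print(f(p).reshape(-1,2).round(1))
W=ray(c,*q(274,448),.0175);d=W[:2]-p[:2];cs,sn=np.cos(p[2]),np.sin(p[2])
print("case",W,"tester",[cs*d[0]+sn*d[1],-sn*d[0]+cs*d[1]])
s=np.load("scene0.npz")
for n,X in(("pad",(46,0,46)),("btn",(158,-32,54)),("case",(1000*(cs*d[0]+sn*d[1]),0,21))):
    X=np.array(X)/1e3;print(n,((proj(s,[p[0]+cs*X[0]-sn*X[1],p[1]+sn*X[0]+cs*X[1],X[2]])-[210,170])*3.5+[446,0]))
np.save("pose.npy",p)
E
```

```text
[[253 157   2   1   2]
 [256 157   1   1   1]
 [254 159   3   2   4]
 [258 159   1   1   1]
 [252 161  14  13 124]
 [267 168   1   1   1]
 [258 177   1   1   1]
 [264 177   2   2   3]] [[253.5        157.        ]
 [256.         157.        ]
 [255.         159.5       ]
 [258.         159.        ]
 [258.33870968 166.83870968]
 [267.         168.        ]
 [258.         177.        ]
 [264.33333333 177.33333333]]
[ 0.60447814 -0.04773648  0.30466853] 17.456220687762457
[[-0.2  0.3]
 [ 1.1  0.4]
 [ 0.   0.5]
 [-0.2 -0.4]
 [-0.  -0.3]
 [-0.3  1.8]
 [-1.3 -0.6]
 [ 1.  -1.8]]
case [ 0.51647783 -0.07466289  0.0175    ] tester [np.float64(-0.0920248881876315), np.float64(0.0007117232716124591)]
pad [591.45386383 183.15475006]
btn [539.59426907 295.84466361]
case [602.15399189  71.02751019]
```

```bash
python3 -m creep '[{"x":-34,"y":-23.5,"grip":0},{"x":-34,"y":-23.5,"grip":0},{"x":-34,"y":-23.5,"grip":0},{"x":-34,"y":-23.5,"grip":0},{"x":-34,"y":-23.5,"grip":0},{"x":-34,"y":-23.5,"grip":0},{"x":-34,"y":-23.5,"grip":0},{"x":-34,"y":-23.5,"grip":0},{"x":-34,"y":-23.5,"grip":0},{"x":-34,"y":-23.5,"grip":0}]' 20
python3 -m creep '[{"x":-12.6,"y":-33.5,"grip":0},{"x":-12.6,"y":-33.5,"grip":0},{"x":-12.6,"y":-33.5,"grip":0},{"x":-12.6,"y":-33.5,"grip":0},{"x":-12.6,"y":-33.5,"grip":0},{"x":-12.6,"y":-33.5,"grip":0},{"x":-12.6,"y":-33.5,"grip":0},{"x":-12.6,"y":-33.5,"grip":0},{"x":-12.6,"y":-33.5,"grip":0},{"x":-12.6,"y":-33.5,"grip":0}]'
python3 -m creep '[{"rz":7,"grip":0},{"rz":7,"grip":0},{"rz":7,"grip":0},{"rz":7,"grip":0},{"rz":7,"grip":0},{"rz":7,"grip":0},{"rz":7,"grip":0},{"rz":7,"grip":0},{"rz":7,"grip":0},{"rz":7,"grip":0}]'
python3 -m creep '[{"rz":7,"grip":0},{"rz":7,"grip":0},{"rz":7,"grip":0},{"rz":7,"grip":0},{"rz":7,"grip":0},{"rz":7,"grip":0},{"rz":7,"grip":0},{"rz":7,"grip":0},{"rz":7,"grip":0},{"rz":6,"grip":0}]'
```

```text
$[0]: bad value
$[0]: bad value
$[0]: bad value
$[0]: bad value
```

```bash
python3 -m creep '[{"x":-34,"y":-23.5,"z":0,"rx":0,"ry":0,"rz":0,"grip":0},{"x":-34,"y":-23.5,"z":0,"rx":0,"ry":0,"rz":0,"grip":0},{"x":-34,"y":-23.5,"z":0,"rx":0,"ry":0,"rz":0,"grip":0},{"x":-34,"y":-23.5,"z":0,"rx":0,"ry":0,"rz":0,"grip":0},{"x":-34,"y":-23.5,"z":0,"rx":0,"ry":0,"rz":0,"grip":0},{"x":-34,"y":-23.5,"z":0,"rx":0,"ry":0,"rz":0,"grip":0},{"x":-34,"y":-23.5,"z":0,"rx":0,"ry":0,"rz":0,"grip":0},{"x":-34,"y":-23.5,"z":0,"rx":0,"ry":0,"rz":0,"grip":0},{"x":-34,"y":-23.5,"z":0,"rx":0,"ry":0,"rz":0,"grip":0},{"x":-34,"y":-23.5,"z":0,"rx":0,"ry":0,"rz":0,"grip":0}]' 20
```

```text
time: 0.93
eef_pos: [0.4874, 0.2662, 0.2309]
tcp_rot: [0.203, 0.979, -0.0, -0.0]
contact_force: [0.9, 1.3, -1.0]
opening: -0.0
finger_force: 0.0
```

All seven keys are needed in each row, and the move came out as predicted.

```bash
python3 -m creep '[{"x":-12.6,"y":-33.5,"z":0,"rx":0,"ry":0,"rz":0,"grip":0},{"x":-12.6,"y":-33.5,"z":0,"rx":0,"ry":0,"rz":0,"grip":0},{"x":-12.6,"y":-33.5,"z":0,"rx":0,"ry":0,"rz":0,"grip":0},{"x":-12.6,"y":-33.5,"z":0,"rx":0,"ry":0,"rz":0,"grip":0},{"x":-12.6,"y":-33.5,"z":0,"rx":0,"ry":0,"rz":0,"grip":0},{"x":-12.6,"y":-33.5,"z":0,"rx":0,"ry":0,"rz":0,"grip":0},{"x":-12.6,"y":-33.5,"z":0,"rx":0,"ry":0,"rz":0,"grip":0},{"x":-12.6,"y":-33.5,"z":0,"rx":0,"ry":0,"rz":0,"grip":0},{"x":-12.6,"y":-33.5,"z":0,"rx":0,"ry":0,"rz":0,"grip":0},{"x":-12.6,"y":-33.5,"z":0,"rx":0,"ry":0,"rz":0,"grip":0}]'
python3 -m creep '[{"x":0,"y":0,"z":0,"rx":0,"ry":0,"rz":7,"grip":0},{"x":0,"y":0,"z":0,"rx":0,"ry":0,"rz":7,"grip":0},{"x":0,"y":0,"z":0,"rx":0,"ry":0,"rz":7,"grip":0},{"x":0,"y":0,"z":0,"rx":0,"ry":0,"rz":7,"grip":0},{"x":0,"y":0,"z":0,"rx":0,"ry":0,"rz":7,"grip":0},{"x":0,"y":0,"z":0,"rx":0,"ry":0,"rz":7,"grip":0},{"x":0,"y":0,"z":0,"rx":0,"ry":0,"rz":7,"grip":0},{"x":0,"y":0,"z":0,"rx":0,"ry":0,"rz":7,"grip":0},{"x":0,"y":0,"z":0,"rx":0,"ry":0,"rz":7,"grip":0},{"x":0,"y":0,"z":0,"rx":0,"ry":0,"rz":7,"grip":0}]'
python3 -m creep '[{"x":0,"y":0,"z":0,"rx":0,"ry":0,"rz":7,"grip":0},{"x":0,"y":0,"z":0,"rx":0,"ry":0,"rz":7,"grip":0},{"x":0,"y":0,"z":0,"rx":0,"ry":0,"rz":7,"grip":0},{"x":0,"y":0,"z":0,"rx":0,"ry":0,"rz":7,"grip":0},{"x":0,"y":0,"z":0,"rx":0,"ry":0,"rz":7,"grip":0},{"x":0,"y":0,"z":0,"rx":0,"ry":0,"rz":7,"grip":0},{"x":0,"y":0,"z":0,"rx":0,"ry":0,"rz":7,"grip":0},{"x":0,"y":0,"z":0,"rx":0,"ry":0,"rz":7,"grip":0},{"x":0,"y":0,"z":0,"rx":0,"ry":0,"rz":7,"grip":0},{"x":0,"y":0,"z":0,"rx":0,"ry":0,"rz":6,"grip":0}]'
python3 - <<'E'
from plant import ctrl, optics
import cv2,numpy as np
s=ctrl.get_state();print(s["qpos"],s["eef_pos"],s["tcp_rot"])
c=optics.read_camera("wrist");np.savez("w1.npz",**c);cv2.imwrite("pics/w1.png",c["color"])
E
```

```text
time: 1.77
eef_pos: [0.4685, -0.0909, 0.231]
tcp_rot: [0.203, 0.979, 0.0, -0.0]
contact_force: [0.4, -0.0, 0.2]
opening: -0.003
finger_force: 0.0
time: 2.6
eef_pos: [0.4688, -0.0892, 0.2308]
tcp_rot: [0.73, 0.683, -0.0, -0.0]
contact_force: [-0.4, -0.6, -0.4]
opening: -0.001
finger_force: 0.0
time: 3.43
eef_pos: [0.4688, -0.0892, 0.2308]
tcp_rot: [0.989, 0.149, -0.0, -0.0]
contact_force: [-0.0, -0.5, 0.3]
opening: 0.003
finger_force: 0.0
[-4.01030352e-01 -1.61013195e-01  2.04784304e+00  1.75558589e-05
  1.25581650e+00  8.69735339e-01] [ 0.46884144 -0.08919275  0.23075788] [ 9.88769059e-01  1.49450564e-01 -4.44491997e-04 -2.82954720e-04]
```

View pics/w1.png

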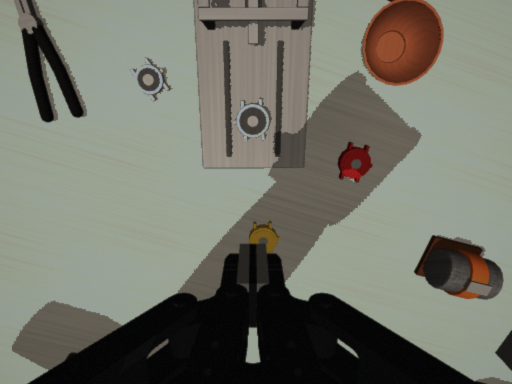

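The case is at (253,121), nearly straight between the rails at columns 228 and 278. The bed's front corners are at (203,168) and (305,167), and the guard's front bar is near row 13. The yellow look-alike is at (263,237). I'll refine with rays from this closer view.

```bash
python3 - <<'E'
import numpy as np
from h import *
c=np.load("w1.npz");t=np.load("top0.npz");p=np.load("pose.npy")
cs,sn=np.cos(p[2]),np.sin(p[2])
T=lambda W:(1000*np.array([cs*(W[0]-p[0])+sn*(W[1]-p[1]),-sn*(W[0]-p[0])+cs*(W[1]-p[1]),W[2]])).round(1)
for n,u,v,z in [("fl -150,62",203,168,8),("fr -150,-62",305,167,8),("railL front -135",230,157,12),("railR front",279,156,12),("railL rear -10",227,41,12),("railR rear",278,41,12),("case",253,121,18),("lug",243,103,17),("lug",263,102,17),("lug",243,139,17),("lug",265,138,17),("guardfront left top",198,10,62),("guardfront R top",308,10,62),("yellow",263,237,10)]:
    print(n,T(ray(c,u,v,z/1e3)))
print("yellow top",T(ray(t,298,280,.01)),"tcp",T([.46884,-.08919,.23]))
x=[.989,.149];print("tool yaw",np.degrees(2*np.arctan2(.14945,.98877)),np.degrees(p[2]))
E
```

```text
fl -150,62 [-148.    61.3    8. ]
fr -150,-62 [-147.3  -63.     8. ]
railL front -135 [-133.7   27.7   12. ]
railR front [-132.8  -30.6   12. ]
railL rear -10 [-9.2 27.2 12. ]
railR rear [ -9.5 -26.7  12. ]
case [-91.4   0.1  18. ]
lug [-71.9  11.1  17. ]
lug [-71.  -11.1  17. ]
lug [-111.7   11.7   17. ]
lug [-110.6  -13.6   17. ]
guardfront left top [ 9.1 48.4 62. ]
guardfront R top [  8.6 -48.9  62. ]
yellow [-240.8  -12.4   10. ]
yellow top [-248.2  -13.5   10. ] tcp [-141.8    1.1  230. ]
tool yaw 17.190096959847452 17.456220687762457
```

```bash
python3 -m creep '[{"x":0,"y":1.5,"z":33,"rx":0,"ry":0,"rz":0,"grip":0},{"x":0,"y":0,"z":33,"rx":0,"ry":0,"rz":0,"grip":0},{"x":0,"y":0,"z":33,"rx":0,"ry":0,"rz":0,"grip":0},{"x":0,"y":0,"z":33,"rx":0,"ry":0,"rz":0,"grip":0},{"x":0,"y":0,"z":33,"rx":0,"ry":0,"rz":0,"grip":0},{"x":0,"y":0,"z":20,"rx":0,"ry":0,"rz":0,"grip":0},{"x":0,"y":0,"z":15,"rx":0,"ry":0,"rz":0,"grip":0},{"x":0,"y":0,"z":12,"rx":0,"ry":0,"rz":0,"grip":0},{"x":0,"y":0,"z":7,"rx":0,"ry":0,"rz":0,"grip":0},{"x":0,"y":0,"z":0,"rx":0,"ry":0,"rz":0,"grip":0}]'
python3 - <<'E'
from plant import ctrl, optics
import cv2,numpy as np
s=ctrl.get_state();print(s["eef_pos"],s["tcp_rot"])
c=optics.read_camera("wrist");np.savez("w2.npz",**c);cv2.imwrite("pics/w2.png",c["color"])
E
```

```text
time: 4.32
eef_pos: [0.4682, -0.0902, 0.0106]
tcp_rot: [0.988, 0.153, -0.002, -0.001]
contact_force: [-0.5, -0.2, 0.3]
opening: -0.003
finger_force: 0.0
[ 0.46818861 -0.09020812  0.01056184] [ 0.9882342   0.15293513 -0.00170971 -0.00104332]
```

View pics/w2.png

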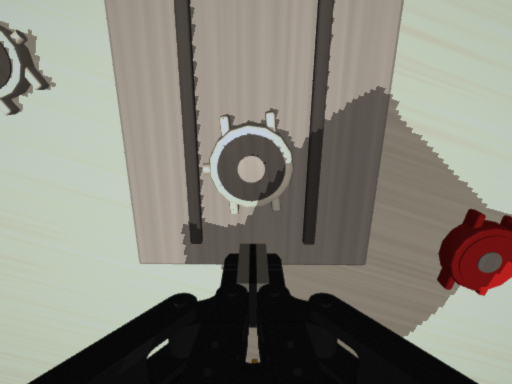

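Fingertips are at (253,245), centred between the rails at columns 197 and 310, and thinner than the lug spacing. I'll open them a little so each finger pushes on one of the trailing lugs at (234,209) and (276,206).

```bash
python3 -m creep '[{"x":0,"y":0,"z":0,"rx":0,"ry":0,"rz":0,"grip":0.17},{"x":1,"y":0,"z":0,"rx":0,"ry":0,"rz":0,"grip":0.17},{"x":3,"y":0,"z":0,"rx":0,"ry":0,"rz":0,"grip":0.17},{"x":5,"y":0,"z":0,"rx":0,"ry":0,"rz":0,"grip":0.17},{"x":6,"y":0,"z":0,"rx":0,"ry":0,"rz":0,"grip":0.17},{"x":6,"y":0,"z":0,"rx":0,"ry":0,"rz":0,"grip":0.17},{"x":6,"y":0,"z":0,"rx":0,"ry":0,"rz":0,"grip":0.17},{"x":6,"y":0,"z":0,"rx":0,"ry":0,"rz":0,"grip":0.17},{"x":6,"y":0,"z":0,"rx":0,"ry":0,"rz":0,"grip":0.17},{"x":0,"y":0,"z":0,"rx":0,"ry":0,"rz":0,"grip":0.17}]'
python3 - <<'E'
from plant import ctrl, optics
import cv2,numpy as np
s=ctrl.get_state();print(s["eef_pos"],s["tcp_rot"])
c=optics.read_camera("wrist");np.savez("w3.npz",**c);cv2.imwrite("pics/w3.png",c["color"])
E
```

```text
time: 5.2
eef_pos: [0.5083, -0.0789, 0.0126]
tcp_rot: [0.988, 0.153, 0.001, 0.0]
contact_force: [-0.0, 0.4, 0.3]
opening: 0.175
finger_force: 0.0
[ 0.50832601 -0.07889604  0.01257563] [9.88292667e-01 1.52568145e-01 7.06018618e-04 2.59622502e-04]
```

View pics/w3.png

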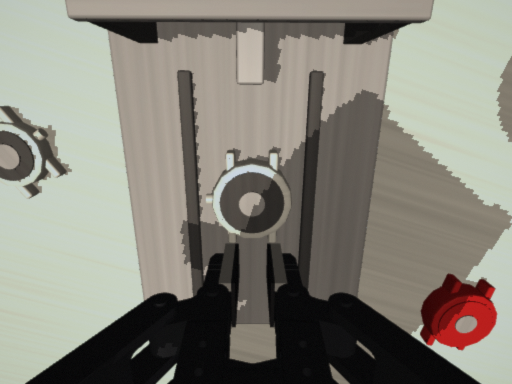

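Each finger now sits behind a trailing lug, at (231,240) and (273,240). The case is straight with its centre at (252,203), and the probe arm is ahead at column 250. I'll push on.

```bash
python3 -m creep '[{"x":3,"y":0,"z":1,"rx":0,"ry":0,"rz":0,"grip":0.17},{"x":6,"y":0,"z":0,"rx":0,"ry":0,"rz":0,"grip":0.17},{"x":7,"y":0,"z":0,"rx":0,"ry":0,"rz":0,"grip":0.17},{"x":7,"y":0,"z":0,"rx":0,"ry":0,"rz":0,"grip":0.17},{"x":7,"y":0,"z":0,"rx":0,"ry":0,"rz":0,"grip":0.17},{"x":7,"y":0,"z":0,"rx":0,"ry":0,"rz":0,"grip":0.17},{"x":5,"y":0,"z":0,"rx":0,"ry":0,"rz":0,"grip":0.17},{"x":3,"y":0,"z":0,"rx":0,"ry":0,"rz":0,"grip":0.17},{"x":2,"y":0,"z":0,"rx":0,"ry":0,"rz":0,"grip":0.17},{"x":1,"y":0,"z":0,"rx":0,"ry":0,"rz":0,"grip":0.17}]'
python3 -m creep '[{"x":1,"y":0,"z":0,"rx":0,"ry":0,"rz":0,"grip":0.17},{"x":1,"y":0,"z":0,"rx":0,"ry":0,"rz":0,"grip":0.17},{"x":1,"y":0,"z":0,"rx":0,"ry":0,"rz":0,"grip":0.17},{"x":0.5,"y":0,"z":0,"rx":0,"ry":0,"rz":0,"grip":0.17},{"x":0.5,"y":0,"z":0,"rx":0,"ry":0,"rz":0,"grip":0.17},{"x":0,"y":0,"z":0,"rx":0,"ry":0,"rz":0,"grip":0.17},{"x":0,"y":0,"z":0,"rx":0,"ry":0,"rz":0,"grip":0.17},{"x":0,"y":0,"z":0,"rx":0,"ry":0,"rz":0,"grip":0.17},{"x":0,"y":0,"z":0,"rx":0,"ry":0,"rz":0,"grip":0.17},{"x":0,"y":0,"z":0,"rx":0,"ry":0,"rz":0,"grip":0.17}]'
python3 - <<'E'
from plant import ctrl, optics
import cv2,numpy as np
s=ctrl.get_state();print(s["eef_pos"],s["tcp_rot"],s["contact_force"],s["wrist_torque"])
c=optics.read_camera("wrist");np.savez("w4.npz",**c);cv2.imwrite("pics/w4.png",c["color"])
E
```

```text
time: 6.08
eef_pos: [0.5528, -0.0645, 0.0113]
tcp_rot: [0.988, 0.152, -0.0, 0.0]
contact_force: [-0.3, -0.6, 0.6]
opening: 0.173
finger_force: 0.3
time: 6.92
eef_pos: [0.5565, -0.0634, 0.0113]
tcp_rot: [0.988, 0.152, 0.0, 0.0]
contact_force: [-0.0, 0.7, -0.0]
opening: 0.17
finger_force: 0.1
[ 0.55647638 -0.06341043  0.01134395] [9.88338330e-01 1.52273904e-01 6.10924808e-05 1.16188645e-05] [-0.04084423  0.68798031 -0.04562267] [0.00447777 0.05750232 0.01750273]
```

View pics/w4.png

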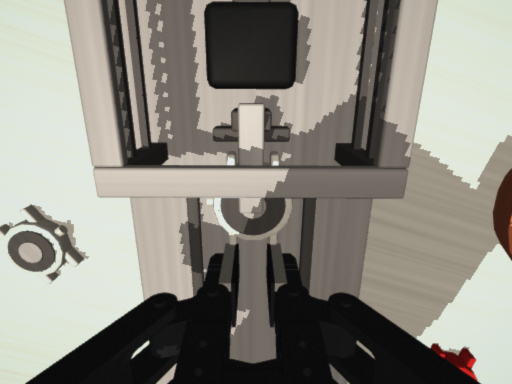

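The case is at (253,210) under the guard's front bar. Its leading lugs are at about row 160, still a few mm short of the stop, whose front is near row 142. I'll creep up to contact.

```bash
python3 -m creep '[{"x":0.5,"y":0,"z":0,"rx":0,"ry":0,"rz":0,"grip":0.17},{"x":0.5,"y":0,"z":0,"rx":0,"ry":0,"rz":0,"grip":0.17},{"x":0.5,"y":0,"z":0,"rx":0,"ry":0,"rz":0,"grip":0.17},{"x":0.5,"y":0,"z":0,"rx":0,"ry":0,"rz":0,"grip":0.17},{"x":0.5,"y":0,"z":0,"rx":0,"ry":0,"rz":0,"grip":0.17},{"x":0.5,"y":0,"z":0,"rx":0,"ry":0,"rz":0,"grip":0.17},{"x":0.5,"y":0,"z":0,"rx":0,"ry":0,"rz":0,"grip":0.17},{"x":0.5,"y":0,"z":0,"rx":0,"ry":0,"rz":0,"grip":0.17},{"x":0,"y":0,"z":0,"rx":0,"ry":0,"rz":0,"grip":0.17},{"x":0,"y":0,"z":0,"rx":0,"ry":0,"rz":0,"grip":0.17}]'
python3 - <<'E'
from plant import ctrl, optics
import cv2,numpy as np
s=ctrl.get_state();print(s["eef_pos"],s["contact_force"],s["wrist_torque"])
c=optics.read_camera("wrist");np.savez("w5.npz",**c);im=c["color"][90:290,160:350]
cv2.imwrite("pics/w5.png",cv2.convertScaleAbs(cv2.resize(im,None,fx=3,fy=3,interpolation=2),alpha=1.4))
E
```

```text
time: 7.8
eef_pos: [0.5604, -0.0622, 0.0114]
tcp_rot: [0.988, 0.152, 0.0, 0.0]
contact_force: [-0.5, 0.1, -0.1]
opening: 0.167
finger_force: 0.0
[ 0.56040343 -0.06218616  0.01135235] [-0.4800931   0.14685388 -0.08101263] [0.03426325 0.02592202 0.04239275]
```

View pics/w5.png

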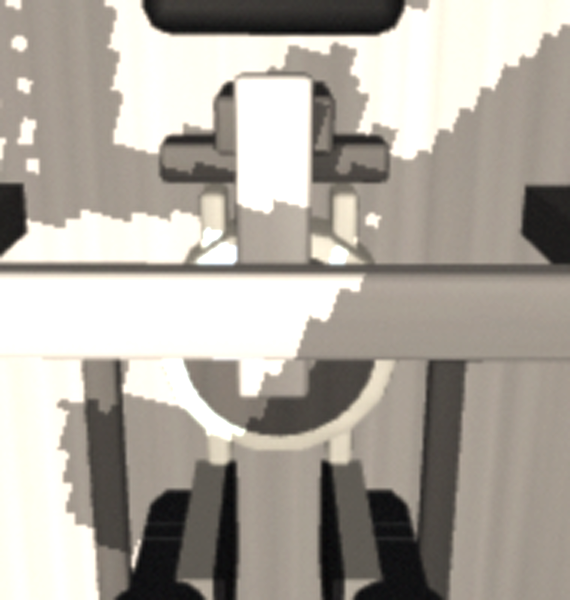

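In this crop the lug tips are at row 187 and the stop's upper front edge at about row 167, so roughly 3 mm of gap is left. No contact force yet.

```bash
python3 -m creep '[{"x":0.5,"y":0,"z":0,"rx":0,"ry":0,"rz":0,"grip":0.17},{"x":0.5,"y":0,"z":0,"rx":0,"ry":0,"rz":0,"grip":0.17},{"x":0.5,"y":0,"z":0,"rx":0,"ry":0,"rz":0,"grip":0.17},{"x":0.5,"y":0,"z":0,"rx":0,"ry":0,"rz":0,"grip":0.17},{"x":0.5,"y":0,"z":0,"rx":0,"ry":0,"rz":0,"grip":0.17},{"x":0.3,"y":0,"z":0,"rx":0,"ry":0,"rz":0,"grip":0.17},{"x":0,"y":0,"z":0,"rx":0,"ry":0,"rz":0,"grip":0.17},{"x":0,"y":0,"z":0,"rx":0,"ry":0,"rz":0,"grip":0.17},{"x":0,"y":0,"z":0,"rx":0,"ry":0,"rz":0,"grip":0.17},{"x":0,"y":0,"z":0,"rx":0,"ry":0,"rz":0,"grip":0.17}]'
python3 -m creep '[{"x":0.3,"y":0,"z":0,"rx":0,"ry":0,"rz":0,"grip":0.17},{"x":0.3,"y":0,"z":0,"rx":0,"ry":0,"rz":0,"grip":0.17},{"x":0.2,"y":0,"z":0,"rx":0,"ry":0,"rz":0,"grip":0.17},{"x":0.2,"y":0,"z":0,"rx":0,"ry":0,"rz":0,"grip":0.17},{"x":0,"y":0,"z":0,"rx":0,"ry":0,"rz":0,"grip":0.17},{"x":0,"y":0,"z":0,"rx":0,"ry":0,"rz":0,"grip":0.17},{"x":0,"y":0,"z":0,"rx":0,"ry":0,"rz":0,"grip":0.17},{"x":0,"y":0,"z":0,"rx":0,"ry":0,"rz":0,"grip":0.17},{"x":0,"y":0,"z":0,"rx":0,"ry":0,"rz":0,"grip":0.17},{"x":0,"y":0,"z":0,"rx":0,"ry":0,"rz":0,"grip":0.17}]'
```

```text
time: 8.68
eef_pos: [0.5621, -0.0615, 0.0112]
tcp_rot: [0.988, 0.152, -0.001, -0.0]
contact_force: [-4.2, -2.1, 3.1]
opening: 0.165
finger_force: 2.6
time: 9.52
eef_pos: [0.5622, -0.0614, 0.0112]
tcp_rot: [0.988, 0.153, -0.002, -0.0]
contact_force: [-7.1, -2.3, 5.9]
opening: 0.172
finger_force: 4.0
```

Contact is confirmed: about 7 N along the rails, and motion has stalled at the expected place. Next is to back off straight and then rise.

```bash
python3 -m creep '[{"x":-3,"y":0,"z":0,"rx":0,"ry":0,"rz":0,"grip":0.17},{"x":-6,"y":0,"z":0,"rx":0,"ry":0,"rz":0,"grip":0.17},{"x":-10,"y":0,"z":0,"rx":0,"ry":0,"rz":0,"grip":0.17},{"x":-10,"y":0,"z":0,"rx":0,"ry":0,"rz":0,"grip":0.17},{"x":0,"y":0,"z":-15,"rx":0,"ry":0,"rz":0,"grip":0.17},{"x":0,"y":0,"z":-25,"rx":0,"ry":0,"rz":0,"grip":0.17},{"x":0,"y":0,"z":-25,"rx":0,"ry":0,"rz":0,"grip":0},{"x":0,"y":0,"z":-25,"rx":0,"ry":0,"rz":0,"grip":0},{"x":0,"y":0,"z":-15,"rx":0,"ry":0,"rz":0,"grip":0},{"x":0,"y":0,"z":0,"rx":0,"ry":0,"rz":0,"grip":0}]'
python3 - <<'E'
from plant import ctrl, optics
import cv2,numpy as np
from h import *
s=ctrl.get_state();p=np.load("pose.npy");cs,sn=np.cos(p[2]),np.sin(p[2])
T=lambda W:(1000*np.array([cs*(W[0]-p[0])+sn*(W[1]-p[1]),-sn*(W[0]-p[0])+cs*(W[1]-p[1]),W[2]])).round(1)
print(s["eef_pos"],T(s["eef_pos"]),s["tcp_rot"])
c=optics.read_camera("wrist");np.savez("w6.npz",**c);cv2.imwrite("pics/w6.png",c["color"])
g=c["color"].max(2);n,l,st,ce=cv2.connectedComponentsWithStats((g<45).astype(np.uint8))
for i in range(1,n):
    if st[i,4]>300: print(st[i],ce[i].round(1),T(ray(c,*ce[i],.046)))
E
```

```text
time: 10.35
eef_pos: [0.5384, -0.0707, 0.1205]
tcp_rot: [0.988, 0.152, 0.004, 0.002]
contact_force: [0.8, -0.5, 0.2]
opening: 0.003
finger_force: 0.0
[ 0.53836431 -0.07069173  0.12053472] [-70.   -2.1 120.5] [0.98834243 0.1521859  0.00391809 0.00182648]
[ 226   14   47   45 2022] [248.8  36. ] [47.3 -0.3 46. ]
[  0 148  29  63 853] [ 11.4 184.7] [-51.1 174.4  46. ]
[   29   159   483   225 30356] [264.9 340. ] [-195.2  -13.8   46. ]
```

View pics/w6.png

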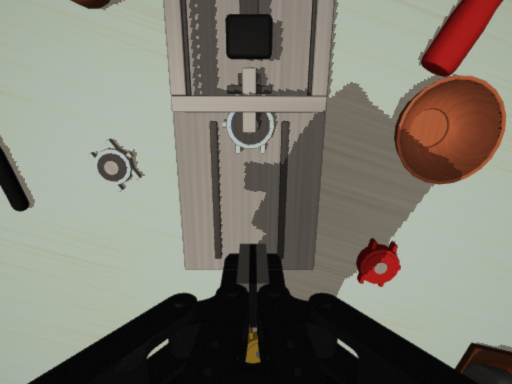

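The pad shows at (249,36), which is tester (47.3, -0.3), as expected. The case is home under the probe at (250,127). Before entering the window I'll check the finger width at frame height.

```bash
python3 - <<'E'
import numpy as np
from scipy.spatial.transform import Rotation as Ro
c=np.load("w6.npz")
R=Ro.from_quat([0.98834243,0.1521859,0.00391809,0.00182648]).as_matrix();e=np.array([0.53836431,-0.07069173,0.12053472])
o=R.T@(-c["R"].T@c["t"]-e);print("cam in tool mm",o*1e3)
for u,v in[(240,244),(266,244),(235,254),(273,254),(225,262),(283,262),(222,290),(284,290),(185,294),(325,294),(165,305),(345,305)]:
    d=R.T@c["R"].T@np.linalg.solve(c["K"],[u,v,1.])
    print(u,v,[(1e3*(o+d*(x-o[0])/d[0])).round(0).tolist() for x in(.011,0.,-.011)])
E
```

```text
cam in tool mm [ 8.51235999e+01  1.35393165e-01 -1.42272997e+02]
240 244 [[11.0, -6.0, -4.0], [0.0, -7.0, 17.0], [-11.0, -8.0, 38.0]]
266 244 [[11.0, 7.0, -4.0], [0.0, 8.0, 17.0], [-11.0, 9.0, 38.0]]
235 254 [[11.0, -8.0, -14.0], [0.0, -9.0, 6.0], [-11.0, -11.0, 25.0]]
273 254 [[11.0, 10.0, -14.0], [0.0, 11.0, 6.0], [-11.0, 13.0, 25.0]]
225 262 [[11.0, -12.0, -21.0], [0.0, -14.0, -3.0], [-11.0, -16.0, 15.0]]
283 262 [[11.0, 14.0, -21.0], [0.0, 16.0, -3.0], [-11.0, 18.0, 15.0]]
222 290 [[11.0, -12.0, -41.0], [0.0, -13.0, -26.0], [-11.0, -15.0, -11.0]]
284 290 [[11.0, 12.0, -41.0], [0.0, 14.0, -26.0], [-11.0, 16.0, -11.0]]
185 294 [[11.0, -26.0, -44.0], [0.0, -29.0, -29.0], [-11.0, -33.0, -14.0]]
325 294 [[11.0, 28.0, -44.0], [0.0, 32.0, -29.0], [-11.0, 36.0, -14.0]]
165 305 [[11.0, -32.0, -50.0], [0.0, -36.0, -36.0], [-11.0, -41.0, -23.0]]
345 305 [[11.0, 34.0, -50.0], [0.0, 39.0, -36.0], [-11.0, 44.0, -23.0]]
```

```bash
python3 -m creep '[{"x":8,"y":-2,"z":0,"rx":0,"ry":0,"rz":0,"grip":0},{"x":16,"y":0,"z":0,"rx":0,"ry":0,"rz":0,"grip":0},{"x":20,"y":0,"z":0,"rx":0,"ry":0,"rz":0,"grip":0},{"x":20,"y":0,"z":0,"rx":0,"ry":0,"rz":0,"grip":0},{"x":20,"y":0,"z":0,"rx":0,"ry":0,"rz":0,"grip":0},{"x":16,"y":0,"z":0,"rx":0,"ry":0,"rz":0,"grip":0},{"x":10,"y":0,"z":0,"rx":0,"ry":0,"rz":0,"grip":0},{"x":6,"y":0,"z":0,"rx":0,"ry":0,"rz":0,"grip":0},{"x":0,"y":0,"z":0,"rx":0,"ry":0,"rz":0,"grip":0},{"x":0,"y":0,"z":0,"rx":0,"ry":0,"rz":0,"grip":0}]'
python3 - <<'E'
from plant import ctrl, optics
import cv2,numpy as np
s=ctrl.get_state();p=np.load("pose.npy");cs,sn=np.cos(p[2]),np.sin(p[2])
T=lambda W:(1000*np.array([cs*(W[0]-p[0])+sn*(W[1]-p[1]),-sn*(W[0]-p[0])+cs*(W[1]-p[1]),W[2]])).round(1)
print(T(s["eef_pos"]),s["tcp_rot"],s["qpos"])
a=optics.read_camera("top")["color"][100:260,200:320];b=optics.read_camera("scene")["color"][170:280,210:310]
a=cv2.resize(a,None,fx=3.7,fy=3.7,interpolation=2);b=cv2.resize(b,(350,385),interpolation=2)
o=np.zeros((592,800,3),np.uint8);o[:a.shape[0],:a.shape[1]]=a;o[:385,446:796]=b
cv2.imwrite("pics/z7.png",cv2.convertScaleAbs(o,alpha=1.5))
E
```

```text
time: 11.23
eef_pos: [0.6455, -0.0328, 0.1152]
tcp_rot: [0.988, 0.152, -0.001, -0.0]
contact_force: [-0.2, -0.0, -0.3]
opening: 0.004
finger_force: 0.0
[ 43.6   1.9 115.2] [ 9.88319676e-01  1.52391119e-01 -1.03728597e-03 -2.98934342e-04] [-2.07495837e-01  3.38424470e-01  1.73467801e+00 -1.96367855e-04
  1.07064230e+00  1.05742027e+00]
```

View pics/z7.png

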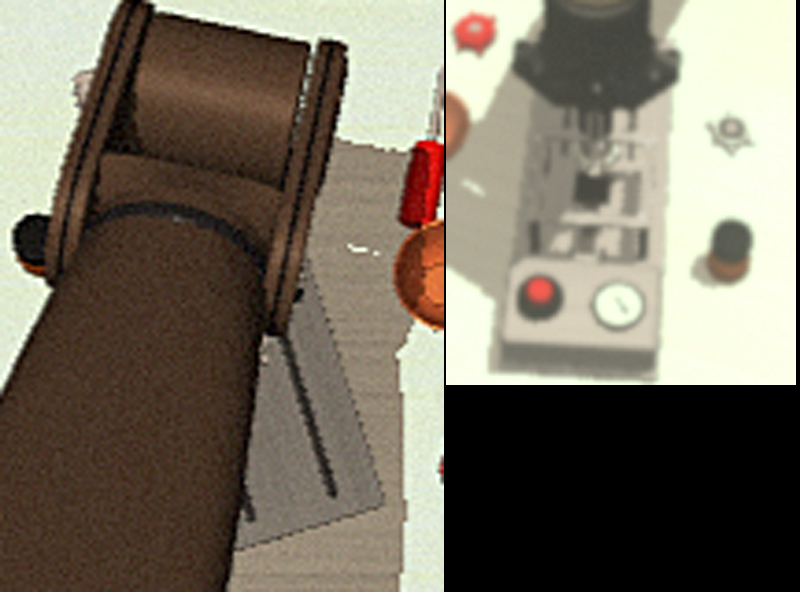

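The scene crop shows the fingers above the window, in line with the pad at (591,187). The correction needed is +3 mm in x and +2 mm in tool y. I'll descend to just above the pad.

```bash
python3 -m creep '[{"x":3,"y":2,"z":0,"rx":0,"ry":0,"rz":0,"grip":0},{"x":0,"y":0,"z":5,"rx":0,"ry":0,"rz":0,"grip":0},{"x":0,"y":0,"z":8,"rx":0,"ry":0,"rz":0,"grip":0},{"x":0,"y":0,"z":10,"rx":0,"ry":0,"rz":0,"grip":0},{"x":0,"y":0,"z":10,"rx":0,"ry":0,"rz":0,"grip":0},{"x":0,"y":0,"z":10,"rx":0,"ry":0,"rz":0,"grip":0},{"x":0,"y":0,"z":9,"rx":0,"ry":0,"rz":0,"grip":0},{"x":0,"y":0,"z":6,"rx":0,"ry":0,"rz":0,"grip":0},{"x":0,"y":0,"z":3,"rx":0,"ry":0,"rz":0,"grip":0},{"x":0,"y":0,"z":0,"rx":0,"ry":0,"rz":0,"grip":0}]'
python3 - <<'E'
from plant import ctrl, optics
import cv2,numpy as np
s=ctrl.get_state();p=np.load("pose.npy");cs,sn=np.cos(p[2]),np.sin(p[2])
T=lambda W:(1000*np.array([cs*(W[0]-p[0])+sn*(W[1]-p[1]),-sn*(W[0]-p[0])+cs*(W[1]-p[1]),W[2]])).round(1)
print(T(s["eef_pos"]),s["tcp_rot"])
E
```

```text
time: 12.17
eef_pos: [0.6491, -0.0338, 0.054]
tcp_rot: [0.988, 0.152, -0.001, -0.0]
contact_force: [0.2, 0.5, -0.3]
opening: -0.002
finger_force: 0.0
[46.7 -0.1 54. ] [ 9.88335188e-01  1.52291069e-01 -9.32283767e-04 -3.43641348e-04]
```

```bash
python3 -m creep '[{"x":0,"y":0,"z":2,"rx":0,"ry":0,"rz":0,"grip":0},{"x":0,"y":0,"z":2.5,"rx":0,"ry":0,"rz":0,"grip":0},{"x":0,"y":0,"z":2.5,"rx":0,"ry":0,"rz":0,"grip":0},{"x":0,"y":0,"z":2.5,"rx":0,"ry":0,"rz":0,"grip":0},{"x":0,"y":0,"z":2.5,"rx":0,"ry":0,"rz":0,"grip":0},{"x":0,"y":0,"z":2.5,"rx":0,"ry":0,"rz":0,"grip":0},{"x":0,"y":0,"z":2,"rx":0,"ry":0,"rz":0,"grip":0},{"x":0,"y":0,"z":1.5,"rx":0,"ry":0,"rz":0,"grip":0},{"x":0,"y":0,"z":1,"rx":0,"ry":0,"rz":0,"grip":0},{"x":0,"y":0,"z":0,"rx":0,"ry":0,"rz":0,"grip":0}]'
```

```text
time: 13.0
eef_pos: [0.6499, -0.0341, 0.037]
tcp_rot: [0.988, 0.152, 0.0, 0.0]
contact_force: [-2.7, 0.1, 6.2]
opening: 0.002
finger_force: 3.0
```

```bash
python3 -m creep '[{"x":0,"y":0,"z":1,"rx":0,"ry":0,"rz":0,"grip":0},{"x":0,"y":0,"z":1,"rx":0,"ry":0,"rz":0,"grip":0},{"x":0,"y":0,"z":1,"rx":0,"ry":0,"rz":0,"grip":0},{"x":0,"y":0,"z":1,"rx":0,"ry":0,"rz":0,"grip":0},{"x":0,"y":0,"z":1,"rx":0,"ry":0,"rz":0,"grip":0},{"x":0,"y":0,"z":0.5,"rx":0,"ry":0,"rz":0,"grip":0},{"x":0,"y":0,"z":0.5,"rx":0,"ry":0,"rz":0,"grip":0},{"x":0,"y":0,"z":0,"rx":0,"ry":0,"rz":0,"grip":0},{"x":0,"y":0,"z":0,"rx":0,"ry":0,"rz":0,"grip":0},{"x":0,"y":0,"z":0,"rx":0,"ry":0,"rz":0,"grip":0}]'
```

```text
time: 13.83
eef_pos: [0.6503, -0.034, 0.0324]
tcp_rot: [0.988, 0.152, 0.0, 0.0]
contact_force: [-3.6, 0.3, 9.8]
opening: -0.002
finger_force: 5.3
```

```bash
python3 -m creep '[{"x":0,"y":0,"z":0.5,"rx":0,"ry":0,"rz":0,"grip":0},{"x":0,"y":0,"z":0.5,"rx":0,"ry":0,"rz":0,"grip":0},{"x":0,"y":0,"z":0.5,"rx":0,"ry":0,"rz":0,"grip":0},{"x":0,"y":0,"z":0.5,"rx":0,"ry":0,"rz":0,"grip":0},{"x":0,"y":0,"z":0,"rx":0,"ry":0,"rz":0,"grip":0},{"x":0,"y":0,"z":0,"rx":0,"ry":0,"rz":0,"grip":0},{"x":0,"y":0,"z":0,"rx":0,"ry":0,"rz":0,"grip":0},{"x":0,"y":0,"z":0,"rx":0,"ry":0,"rz":0,"grip":0},{"x":0,"y":0,"z":0,"rx":0,"ry":0,"rz":0,"grip":0},{"x":0,"y":0,"z":0,"rx":0,"ry":0,"rz":0,"grip":0}]'
```

```text
time: 14.67
eef_pos: [0.6504, -0.034, 0.0321]
tcp_rot: [0.988, 0.152, 0.0, 0.0]
contact_force: [-7.9, 0.7, 17.0]
opening: -0.001
finger_force: 9.0
```

The lever is on its end stop: the force jumped to 17 N with no further travel, at z = 32 mm. I'll hold for more than two seconds.

```bash
python3 -m creep '[{"x":0,"y":0,"z":0,"rx":0,"ry":0,"rz":0,"grip":0},{"x":0,"y":0,"z":0,"rx":0,"ry":0,"rz":0,"grip":0},{"x":0,"y":0,"z":0,"rx":0,"ry":0,"rz":0,"grip":0},{"x":0,"y":0,"z":0,"rx":0,"ry":0,"rz":0,"grip":0},{"x":0,"y":0,"z":0,"rx":0,"ry":0,"rz":0,"grip":0},{"x":0,"y":0,"z":0,"rx":0,"ry":0,"rz":0,"grip":0},{"x":0,"y":0,"z":0,"rx":0,"ry":0,"rz":0,"grip":0},{"x":0,"y":0,"z":0,"rx":0,"ry":0,"rz":0,"grip":0},{"x":0,"y":0,"z":0,"rx":0,"ry":0,"rz":0,"grip":0},{"x":0,"y":0,"z":0,"rx":0,"ry":0,"rz":0,"grip":0}]'
python3 -m creep '[{"x":0,"y":0,"z":0,"rx":0,"ry":0,"rz":0,"grip":0},{"x":0,"y":0,"z":0,"rx":0,"ry":0,"rz":0,"grip":0},{"x":0,"y":0,"z":0,"rx":0,"ry":0,"rz":0,"grip":0},{"x":0,"y":0,"z":0,"rx":0,"ry":0,"rz":0,"grip":0},{"x":0,"y":0,"z":0,"rx":0,"ry":0,"rz":0,"grip":0},{"x":0,"y":0,"z":0,"rx":0,"ry":0,"rz":0,"grip":0},{"x":0,"y":0,"z":0,"rx":0,"ry":0,"rz":0,"grip":0},{"x":0,"y":0,"z":0,"rx":0,"ry":0,"rz":0,"grip":0},{"x":0,"y":0,"z":0,"rx":0,"ry":0,"rz":0,"grip":0},{"x":0,"y":0,"z":0,"rx":0,"ry":0,"rz":0,"grip":0}]'
python3 -m creep '[{"x":0,"y":0,"z":0,"rx":0,"ry":0,"rz":0,"grip":0},{"x":0,"y":0,"z":0,"rx":0,"ry":0,"rz":0,"grip":0},{"x":0,"y":0,"z":0,"rx":0,"ry":0,"rz":0,"grip":0},{"x":0,"y":0,"z":0,"rx":0,"ry":0,"rz":0,"grip":0},{"x":0,"y":0,"z":0,"rx":0,"ry":0,"rz":0,"grip":0},{"x":0,"y":0,"z":0,"rx":0,"ry":0,"rz":0,"grip":0},{"x":0,"y":0,"z":0,"rx":0,"ry":0,"rz":0,"grip":0},{"x":0,"y":0,"z":0,"rx":0,"ry":0,"rz":0,"grip":0},{"x":0,"y":0,"z":0,"rx":0,"ry":0,"rz":0,"grip":0},{"x":0,"y":0,"z":0,"rx":0,"ry":0,"rz":0,"grip":0}]'
python3 -m creep '[{"x":0,"y":0,"z":-2,"rx":0,"ry":0,"rz":0,"grip":0},{"x":0,"y":0,"z":-3,"rx":0,"ry":0,"rz":0,"grip":0},{"x":0,"y":0,"z":-3,"rx":0,"ry":0,"rz":0,"grip":0},{"x":0,"y":0,"z":-3,"rx":0,"ry":0,"rz":0,"grip":0},{"x":0,"y":0,"z":-3,"rx":0,"ry":0,"rz":0,"grip":0},{"x":0,"y":0,"z":-4,"rx":0,"ry":0,"rz":0,"grip":0},{"x":0,"y":0,"z":-8,"rx":0,"ry":0,"rz":0,"grip":0},{"x":0,"y":0,"z":-10,"rx":0,"ry":0,"rz":0,"grip":0},{"x":0,"y":0,"z":-15,"rx":0,"ry":0,"rz":0,"grip":0},{"x":0,"y":0,"z":-20,"rx":0,"ry":0,"rz":0,"grip":0}]'
python3 -m creep '[{"x":0,"y":0,"z":-20,"rx":0,"ry":0,"rz":0,"grip":0},{"x":0,"y":0,"z":-20,"rx":0,"ry":0,"rz":0,"grip":0},{"x":-15,"y":0,"z":-10,"rx":0,"ry":0,"rz":0,"grip":0},{"x":-25,"y":0,"z":0,"rx":0,"ry":0,"rz":0,"grip":0},{"x":-25,"y":0,"z":0,"rx":0,"ry":0,"rz":0,"grip":0},{"x":-25,"y":0,"z":0,"rx":0,"ry":0,"rz":0,"grip":0},{"x":-20,"y":0,"z":0,"rx":0,"ry":0,"rz":0,"grip":0},{"x":-10,"y":0,"z":0,"rx":0,"ry":0,"rz":0,"grip":0},{"x":0,"y":0,"z":0,"rx":0,"ry":0,"rz":0,"grip":0},{"x":0,"y":0,"z":0,"rx":0,"ry":0,"rz":0,"grip":0}]'
python3 - <<'E'
from plant import optics
import cv2
c=optics.read_camera("wrist");im=c["color"][0:240,110:400];cv2.imwrite("pics/w8.png",cv2.convertScaleAbs(cv2.resize(im,None,fx=2.4,fy=2.4,interpolation=2),alpha=1.3))
E
```

```text
time: 15.5
eef_pos: [0.6505, -0.034, 0.0321]
tcp_rot: [0.988, 0.153, 0.0, 0.0]
contact_force: [-8.0, 0.0, 17.0]
opening: 0.003
finger_force: 9.0
time: 16.33
eef_pos: [0.6504, -0.034, 0.032]
tcp_rot: [0.988, 0.153, -0.0, 0.0]
contact_force: [-7.6, 0.4, 15.8]
opening: -0.004
finger_force: 9.0
time: 17.17
eef_pos: [0.6504, -0.034, 0.032]
tcp_rot: [0.988, 0.153, -0.0, 0.0]
contact_force: [-9.2, 0.0, 16.7]
opening: 0.002
finger_force: 9.0
time: 18.0
eef_pos: [0.6487, -0.0337, 0.099]
tcp_rot: [0.988, 0.152, -0.001, -0.001]
contact_force: [-0.4, -0.2, 0.1]
opening: 0.002
finger_force: 0.0
time: 18.83
eef_pos: [0.536, -0.0703, 0.1504]
tcp_rot: [0.988, 0.152, 0.001, 0.0]
contact_force: [0.8, -0.2, 1.1]
opening: 0.005
finger_force: 0.0
```

View pics/w8.png

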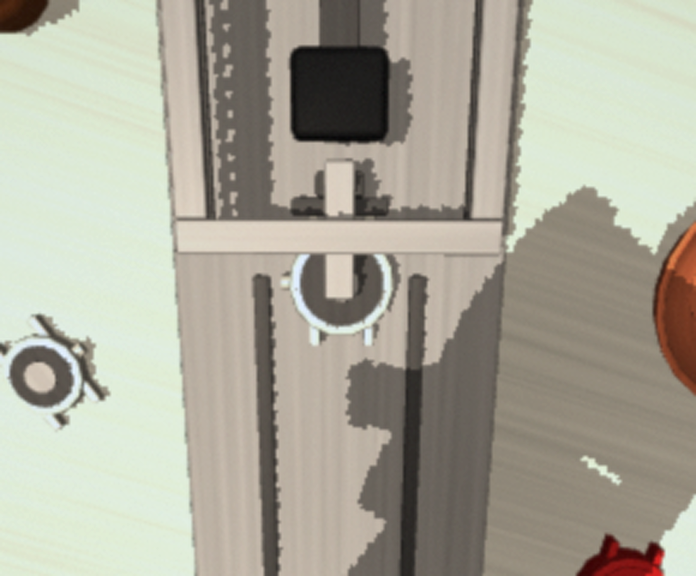

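The lever pad is back up at (340,93), the case is still home under the probe at (340,290), and the robot is clear of everything.

```bash
python3 -c "from plant import sign_off;print(sign_off())"
```

```text
the job is handed in; nothing more can be done
None
```

The case was slid home against the stop, the lever was pressed to its end stop, held there for over two seconds and released, and the arm was withdrawn clear with no sign of touching the guard; the job is handed in, at about 19 s of the 53 s allowed.

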